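Turn the electrode holder slot-up and fit its plate

TASK

The white electrode-holder bar lies in its V-blocks with the slot in its head turned away from the top: roll it in the V-blocks, without lifting it out, until the slot faces straight up, and let go. Then take the taller of the two graphite plates out of the rack and lower it gently, upright and midway along the slot, into the slot until it sits on the slot's floor; do not let it drop in. Leave the shorter plate standing in the rack and do not knock over or push the beaker.

Things in the scene. Friction and masses are not known exactly. Their poses are not given: they have to be found in the camera images.
- cradle: Fixed aluminium cradle: two V-blocks (26 mm long, 72 wide) 55 mm either side of its middle, 84 mm gap between them where the bar can be gripped. Base plate 176 x 80 mm. Origin: midpoint of the seated bar's axis, 85 mm above the table; block tops 4 mm below it, base plate's top 75 mm below. Axes: x up, z level along the bar to its slotted head, y level across (away from the robot if unyawed).
- bar: White plastic bar, 40 mm diameter, 253 long, 0.65 kg, loose in the Vs. Origin on its axis, within 8 mm of the cradle's. Own z along it to the head, x out of the slot's mouth. Starts rolled 0.8 to 1.9 rad about +z from slot-up (slot on the cradle's +y side). Gripped across its middle it rolls as the gripper tilts about its axis; friction keeps it where left. Over 10 N down on the head may tip it.
- slot (a point): Centre of the slot's floor in the bar's head, 2 mm off the bar's axis (towards own x), 95.5 mm along z from the bar's origin; axes as the bar's. The slot runs along the bar: 12 mm wide, 18 deep from the bar's crown, 55 long, closed at the inner end, open at the outer, mouth chamfered 2 mm a side. The head (z = 68 to 123 mm) overhangs the V-block.
- rack: Grey plastic plate rack fixed to the table, 150 x 70 mm base, 10 mm thick, ribs up to 32 mm above the table. Two slots 76 mm apart along its own x (at x = -38 and +38 mm), each 12 mm wide, 50 mm long along its own y. Origin: centre of its underside, z up.
- plate: The taller graphite plate, 10 mm thick (own x), 45 mm wide (own y), 80 mm tall (own z), about 65 g, standing loose in one of the rack's two slots with its lower 22 mm between the ribs. Origin: centre of its lower end face. Either end of x or y may face either way in the holder.
- short_plate: The shorter graphite plate, 10 x 45 x 55 mm, standing in the other rack slot; to be left alone. Origin: centre of its lower end face.
- beaker: Empty glass beaker, 68 mm across, 85 mm tall, standing upright beyond the middle of the work area, not part of the job. Origin: centre of its underside.
Mind the look-alikes: they are no part of the job. Leave any blue look-alike of the plate alone.

How it is judged:
By the outcome, as a careful person would: the job done as asked, in the order asked, and still so for the second after the job is handed in, with the robot touching nothing.
It also fails if it takes over 61 s, if anything falls off the work surface, if the arm or the gripper's body presses on something with over 40 N, if the wrist force passes 120 N, or if a joint passes its speed limit or range.

ROBOT

A 6-joint arm with a two-finger parallel gripper is mounted at the origin on the work surface. World frame = base frame: x ahead of the robot, y to its left, z up, the work surface at z = 0. Lengths are in mm, angles in degrees, forces in N, time in s.
With the tool pointing down it reaches from about 250 to 775 mm from the base axis. Payload 4 kg.
Tool frame: the origin (TCP) lies at the very end of the fingers, on their centre line; the grasp point (between the pads) lies 19 mm behind it; z points along the fingers, y is the direction in which the jaws open and shut (so a half turn about z gives the same grasp; the last joint's range is limited). The gripper opens to 94 mm and grips with 3 to 60 N. Pads are 16 mm wide; open, the fingers measure 119 mm over their backs; the gripper's body (75 mm by 177 mm) begins 78 mm behind the grasp point.
Start: joints at [58.952, 4.996, 78.535, -0, 96.463, -5.907], TCP at [233.681, 497.909, 205.506] pointing down, gripper open.
Joint ranges: [-177.83, 177.83], [-43.37, 116.18], [15.69, 146.23], [-61.86, 241.86], [9.47, 152.12], [-147.06, 147.06]. Speed limits (degrees/s): [159.86, 159.86, 180, 180, 180, 180].

INTERFACE

Orientations are given as a 3x3 rotation matrix whose columns are the frame's x, y, z axes.
In Python, from plant import * gives the robot as it stands. Calls block until the motion is done:
- movep(position, orientation): joint-space move of the TCP to a pose.
- servo_line(position, ori=None, rate=150, f_stop=None): straight line of the TCP; ori=None keeps the orientation; rate is the mean speed in mm/s. With f_stop (N) it stops when the force on the tool has changed by that much, and returns True; else False.
- set_joints(angles): joint-space move.
- release() and close(effort=None): open the fingers fully, or close them until they stop; effort is the grip in N (None keeps the last).
- sleep(seconds).
- inverse_kinematics(position, orientation): joint angles nearest the present ones, or None.
- observe(): the state.
- grab_frame(name): name is "scene" or "top" or "wrist"; returns a dict with "frame" (400x640x3 uint8, red, green, blue), "vfov" (degrees; the focal length in pixels is half the picture's height over the tangent of half this angle, whatever the lens; pixels are square), "cx", "cy" (the principal point, pixels), "R" (3x3) and "t" (3): a world point X has camera coordinates R X + t. Camera axes: x right, y down, z forward; pixel columns grow to the right and rows downward; lengths in mm; the calibration is good to about 2 mm. A picture is of the moment at which its call begins. There is no depth.
A pose or a line that the arm cannot do raises MotionError and nothing moves.
- hand_in(): hands the job in, once; it reports no verdict.
The state is a dict: "t": time; "qpos": joint angles; "joint_velocities": joint speeds; "joint_torque": joint torques, N m; "ee_pos": TCP position; "eef_rot": TCP orientation; "ft_force": force on the tool from outside, world axes, zero at the start; "torque": the same for the moment, N m; "grip_width": opening from 0.0 (shut) to 1.0 (fully open).
Only numpy, scipy, OpenCV 4.12 (cv2) and the standard library are available. Lean on these libraries where they do the work, as an engineer would, in place of code of your own. Each camera call takes 0.05 s, during which the arm holds its last target.

## Working session

There is one attempt and no reset: what is moved stays moved. The work goes in short steps, each a Python script; the robot and the scene stay as the last script left them, time stands still between calls to the robot, and variables do not carry over. Pictures are saved under pics/ and viewed, and the job is handed in when it is done.

```bash
mkdir -p pics; ls
python3 - <<'E'
from plant import *
import cv2,numpy as np
for n in ("scene","top","wrist"):
    d=grab_frame(n); cv2.imwrite(f"pics/{n}0.png",d["frame"][:,:,::-1])
    print(n,d["vfov"],d["cx"],d["cy"],np.round(d["R"],4).tolist(),np.round(d["t"],1).tolist())
    np.savez(f"{n}0.npz",**d)
print(observe())
E
```

```text
pics
scene 51.22740633530867 322.92382819266584 198.71228986546643 [[-0.8416, 0.54, 0.0137], [0.4545, 0.7216, -0.5223], [-0.2919, -0.4333, -0.8527]] [496.8, -264.1, 1038.9]
top 46.5385600736844 320.81448990478776 203.05056042482923 [[0.0083, -0.9998, -0.0168], [-0.9946, -0.0065, -0.1031], [0.103, 0.0175, -0.9945]] [50.0, 620.7, 984.1]
wrist 71.7582415409949 323.32109984691465 198.59782858712947 [[0.4252, 0.9051, -0.0021], [0.8736, -0.4098, 0.2625], [0.2367, -0.1134, -0.9649]] [-548.8, -26.9, 390.7]
{'t': 0.15, 'qpos': array([ 5.89517572e+01,  5.02985331e+00,  7.86051024e+01,  5.20856905e-04,
        9.64626011e+01, -5.90919474e+00]), 'joint_velocities': array([ 0.02907693, -0.15030809, -0.23066599,  0.10805562, -0.04101102,
        0.06866038]), 'joint_torque': array([ 2.14812680e-03, -3.40644908e+01, -3.02792072e+01,  7.18812319e-02,
        3.05871991e-02, -1.28292354e-04]), 'ee_pos': array([233.44717155, 497.52855773, 204.56635608]), 'eef_rot': array([[-9.05279839e-01,  4.24814816e-01, -8.85915729e-04],
       [ 4.24815700e-01,  9.05278690e-01, -1.45408947e-03],
       [ 1.84281881e-04, -1.69270879e-03, -9.99998550e-01]]), 'ft_force': array([ 0.10365149,  0.19339677, -0.5191149 ]), 'torque': array([-0.00495564,  0.00123629, -0.00726433]), 'grip_width': 0.9975866563859159}
```

View pics/scene0.png

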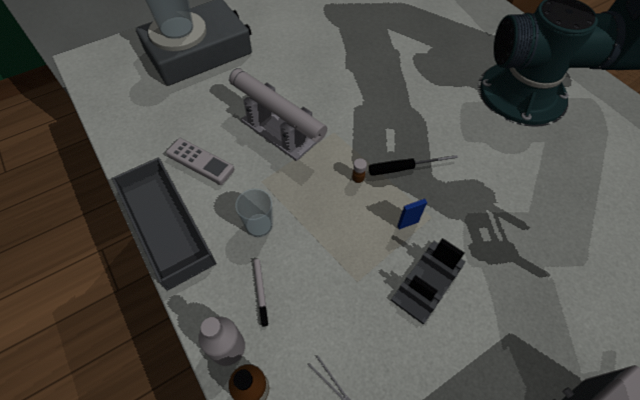

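View pics/top0.png

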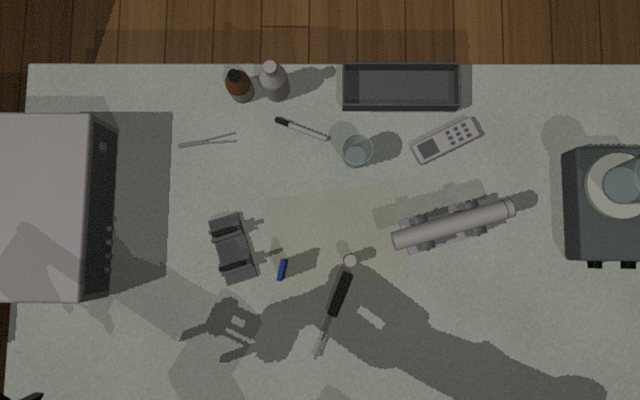

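View pics/wrist0.png

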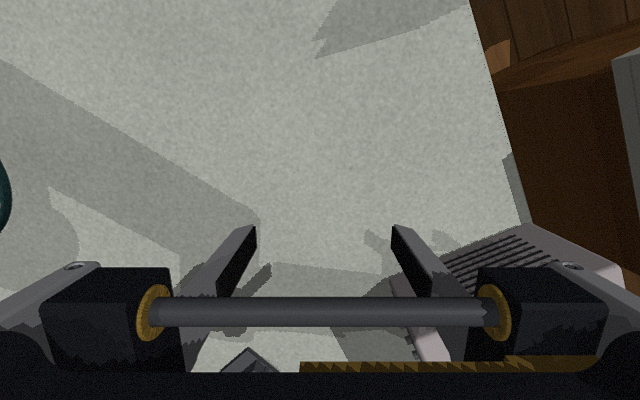

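Run:
```python
import cv2,numpy as np
a=cv2.imread("pics/top0.png");b=cv2.imread("pics/scene0.png")
g=lambda i:np.clip((i/255.)**.6*255,0,255).astype(np.uint8)
A=cv2.resize(g(a[180:270,370:530]),None,fx=4.8,fy=4.8,interpolation=2)[:,:780]
B=cv2.resize(g(b[60:165,215:335]),None,fx=5,fy=5,interpolation=2)
cv2.imwrite("pics/c1.png",A);cv2.imwrite("pics/c2.png",B)
C=np.hstack([cv2.resize(g(a[200:290,200:300]),(400,360)),cv2.resize(g(b[190:330,380:480]),(400,560))[:360]])
D=cv2.resize(g(b[190:330,380:480]),(400,560)); C=np.zeros((560,800,3),np.uint8);C[:360,:400]=cv2.resize(g(a[200:290,200:300]),(400,360));C[:,400:]=D
cv2.imwrite("pics/c3.png",C)
```

```text
(no output)
```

View pics/c1.png

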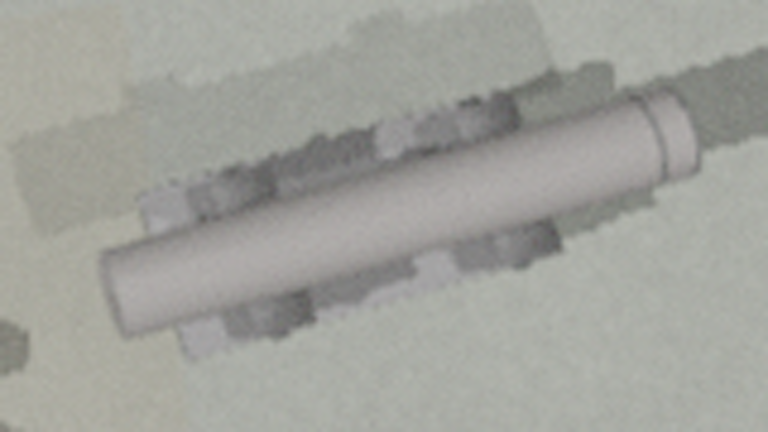

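View pics/c2.png

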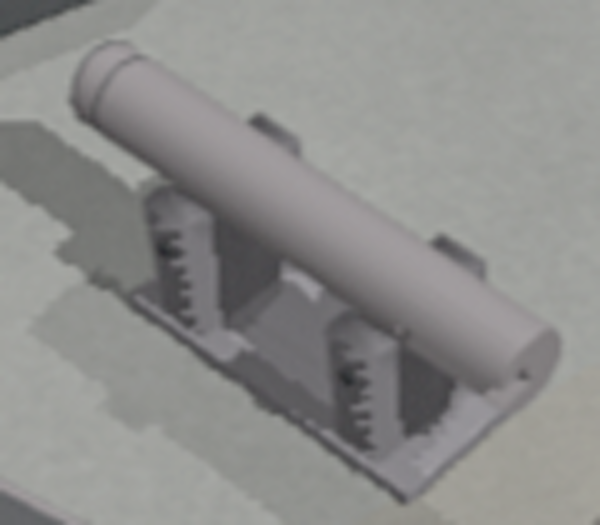

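View pics/c3.png

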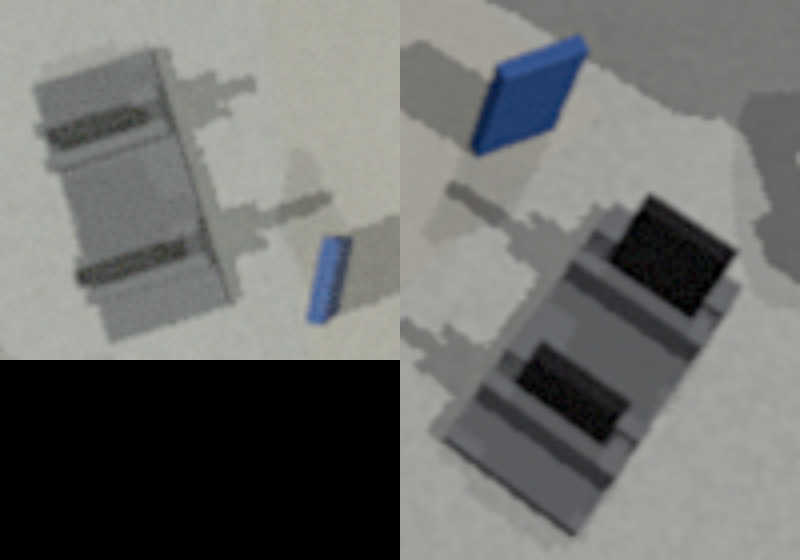

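```bash
cat > h.py <<'E'
import numpy as np,cv2
from scipy.spatial.transform import Rotation as Ro
def foc(d): return 200/np.tan(np.radians(float(d["vfov"]))/2)
def proj(d,X):
    c=np.atleast_2d(X)@np.asarray(d["R"]).T+d["t"]
    return np.c_[d["cx"]+foc(d)*c[:,0]/c[:,2],d["cy"]+foc(d)*c[:,1]/c[:,2]]
def unproj(d,uv,z):
    R=np.asarray(d["R"]);C=-R.T@d["t"]
    uv=np.atleast_2d(uv).astype(float)
    r=np.c_[(uv[:,0]-d["cx"])/foc(d),(uv[:,1]-d["cy"])/foc(d),np.ones(len(uv))]@R
    return C+r*((z-C[2])/r[:,2])[:,None]
def show(d,name,box=None,s=1,g=.6,pts=None,col=(0,255,0)):
    i=np.clip((d["frame"][:,:,::-1]/255.)**g*255,0,255).astype(np.uint8).copy()
    b=box or (0,0,640,400)
    i=cv2.resize(i[b[1]:b[3],b[0]:b[2]],None,fx=s,fy=s,interpolation=cv2.INTER_CUBIC)
    if pts is not None:
        for p in pts:
            q=((np.array(p)-[b[0],b[1]]+.5)*s).astype(int); cv2.circle(i,tuple(int(v) for v in q),2,col,-1)
    cv2.imwrite(name,i)
def down(psi):  # tool pointing down, tool y axis at angle psi (deg) in xy
    p=np.radians(psi); y=np.array([np.cos(p),np.sin(p),0]); z=np.array([0,0,-1.]); return np.c_[np.cross(y,z),y,z]
E
python3 - <<'E'
from h import *
t=dict(np.load("top0.npz"));w=dict(np.load("wrist0.npz"));s=dict(np.load("scene0.npz"))
P=unproj(t,[[394,241],[511.7,207.7]],85);print(P,np.linalg.norm(P[0]-P[1]))
print("scene check",proj(s,P))
print("wcam",-w["R"].T@w["t"], "tcp 233.7 497.9 205.5; view axis",w["R"][2])
# rack: top c3 scale4 offset(200,200)
R=unproj(t,np.array([[35,85],[155,48],[232,300],[112,342]])/4+200,10);print(R)
print(unproj(t,np.array([[98,130]])/4+200,55),unproj(t,np.array([[132,262]])/4+200,80))
print("beaker",unproj(t,[[358,152]],0))
from plant import *
print(np.round(observe()["eef_rot"],3))
E
```

```text
[[ 537.62509297  -96.94777587   85.        ]
 [ 607.80266141 -338.87856132   85.        ]] 251.90354515829432
scene check [[319.55583751 133.00251274]
 [235.29846174  75.32471822]]
wcam [164.37403844 529.97525006 382.89820394] tcp 233.7 497.9 205.5; view axis [ 0.23674824 -0.11342835 -0.96492709]
[[580.07988542 305.15613943  10.        ]
 [601.27894979 238.46146273  10.        ]
 [462.26032047 192.19840544  10.        ]
 [438.7860949  257.88965617  10.        ]]
[[553.51671932 258.97586357  55.        ]] [[484.76888879 233.75543833  80.        ]]
beaker [[741.1674847  -28.56585087   0.        ]]
[[-0.905  0.425 -0.001]
 [ 0.425  0.905 -0.001]
 [ 0.    -0.002 -1.   ]]
```

```bash
cat >> h.py <<'E'
def barframe(yaw): # columns x up, y across, z along, yaw = direction of z in xy (deg)
    a=np.radians(yaw); z=np.array([np.cos(a),np.sin(a),0]); x=np.array([0,0,1.]); return np.c_[x,np.cross(z,x),z]
def tool(yaw,th,flip=1):
    B=barframe(yaw); t=np.radians(th)
    tz=-(np.cos(t)*B[:,0]+np.sin(t)*B[:,1]); tx=B[:,2]*flip
    return np.c_[tx,np.cross(tz,tx),tz]
E
python3 - <<'E'
from h import *
from plant import *
o=np.array([572,-215,85.])
for fl in (1,-1):
  for th in range(-70,80,10):
    T=tool(106.2,th,fl)
    q=inverse_kinematics((o+19*T[:,2]).tolist(),T.tolist()); q2=inverse_kinematics((o-100*T[:,2]).tolist(),T.tolist())
    print(fl,th,None if q is None else np.round(q),None if q2 is None else np.round(q2))
E
```

```text
1 -70 [ -56.   10.  119.   85.   64. -125.] [ -72.    1.  123.   74.   78. -122.]
1 -60 [ -53.    5.  116.   72.   58. -111.] [ -67.   -6.  119.   64.   73. -107.]
1 -50 [-49.   3. 112.  57.  55. -95.] [-61.  -9. 113.  52.  71. -93.]
1 -40 [-44.   2. 107.  42.  56. -80.] [-53.  -9. 106.  39.  71. -79.]
1 -30 [-39.   4. 101.  28.  60. -66.] [-45.  -6.  99.  27.  74. -66.]
1 -20 [-34.   7.  95.  17.  66. -56.] [-38.  -1.  90.  16.  79. -55.]
1 -10 [-30.  11.  88.   7.  74. -48.] [-31.   5.  81.   7.  87. -48.]
1 0 [-26.  16.  81.  -0.  82. -42.] [-26.  13.  72.  -0.  95. -42.]
1 10 [-23.  22.  74.  -6.  91. -38.] [-21.  22.  62.  -6. 105. -39.]
1 20 [-20.  29.  67. -12. 101. -36.] [-18.  31.  51. -12. 114. -37.]
1 30 [-17.  35.  60. -17. 110. -36.] [-15.  40.  40. -18. 124. -38.]
1 40 [-15.  42.  53. -23. 118. -36.] [-13.  51.  28. -26. 134. -41.]
1 50 [-14.  49.  47. -29. 127. -39.] None
1 60 [-13.  56.  41. -36. 134. -42.] None
1 70 [-12.  62.  36. -45. 141. -48.] None
-1 -70 [-56.  10. 119.  85.  64.  55.] [-72.   1. 123.  74.  78.  58.]
-1 -60 [-53.   5. 116.  72.  58.  69.] [-67. 
[... 158 characters left out ...]
71. 101.]
-1 -30 [-39.   4. 101.  28.  60. 114.] [-45.  -6.  99.  27.  74. 114.]
-1 -20 [-34.   7.  95.  17.  66. 124.] [-38.  -1.  90.  16.  79. 125.]
-1 -10 [-30.  11.  88.   7.  74. 132.] [-31.   5.  81.   7.  87. 132.]
-1 0 [-26.  16.  81.  -0.  82. 138.] [-26.  13.  72.  -0.  95. 138.]
-1 10 [-23.  22.  74.  -6.  91. 142.] [-21.  22.  62.  -6. 105. 141.]
-1 20 [-20.  29.  67. -12. 101. 144.] [-18.  31.  51. -12. 114. 143.]
-1 30 [-17.  35.  60. -17. 110. 144.] [-15.  40.  40. -18. 124. 142.]
-1 40 [-15.  42.  53. -23. 118. 144.] [-13.  51.  28. -26. 134. 139.]
-1 50 [-14.  49.  47. -29. 127. 141.] None
-1 60 [-13.  56.  41. -36. 134. 138.] None
-1 70 [-12.  62.  36. -45. 141. 132.] None
```

Run:
```python
from h import *
from plant import *
o=np.array([572,-215,85.])
T=tool(106.2,38)
t0=observe()["t"]
movep((o-100*T[:,2]+15*T[:,0]).tolist(),T.tolist())
d=grab_frame("wrist");np.savez("w1.npz",**d);show(d,"pics/w1.png",s=1.25)
print(observe()["t"]-t0,observe()["ee_pos"])
```

```text
2.8333 [ 627.25586476 -182.15305905  164.38077142]
```

View pics/w1.png

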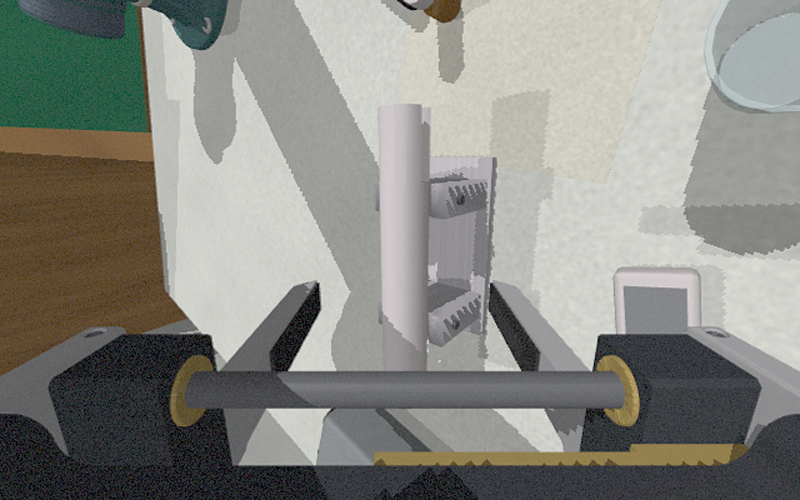

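Run:
```python
from h import *
d=dict(np.load("w1.npz"))
show(d,"pics/w1c.png",(285,70,405,150),6.5)
show(d,"pics/w1d.png",(285,150,405,280),4.5)
```

```text
(no output)
```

View pics/w1c.png

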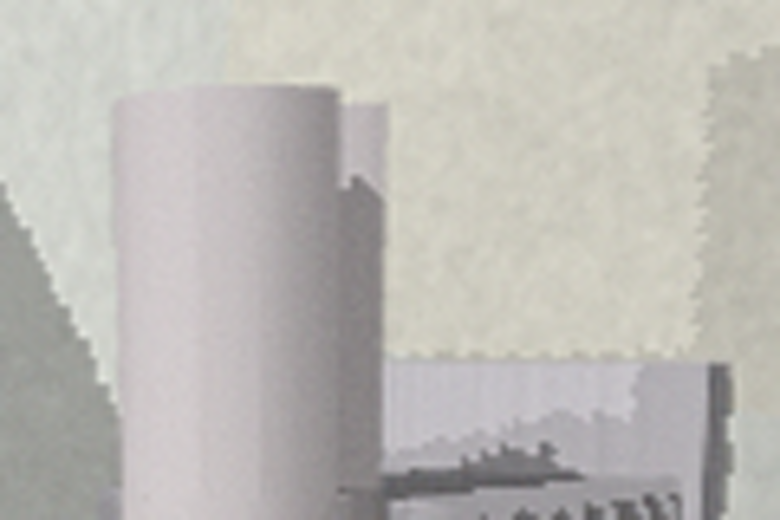

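View pics/w1d.png

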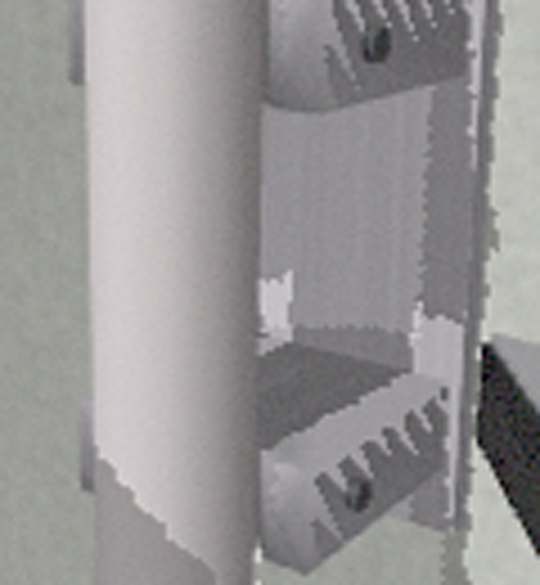

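```bash
cat > fit1.py <<'E'
from h import *
from scipy.optimize import least_squares
w=dict(np.load("w1.npz"));t=dict(np.load("top0.npz"))
def ray(d,uv):
    R=np.asarray(d["R"]);r=np.array([(uv[0]-d["cx"])/foc(d),(uv[1]-d["cy"])/foc(d),1])@R
    return -R.T@d["t"],r/np.linalg.norm(r)
L=[(302.6,90),(303.8,146.9),(305.4,216.7)];Rr=[(343.9,131.5),(342.8,183),(341.7,240)]
obs=[(w,p,s) for p in L for s in (0,)]+[(w,p,0) for p in Rr]
tc=lambda a,b:(a/4.8+370,b/4.8+180)
ot=[(t,tc(*p),0) for p in [(200,238),(400,178),(560,132),(230,305),(400,257),(560,210)]]
def dist(d,uv,o,z):
    C,r=ray(d,uv);n=np.cross(r,z);n/=np.linalg.norm(n);return abs((o-C)@n)
def f(p,ob):
    z=np.array([np.cos(p[2]),np.sin(p[2]),0]);o=np.array([p[0],p[1],85])
    return [dist(d,uv,o,z)-20 for d,uv,_ in ob]
for nm,ob in (("wrist",obs),("top",ot),("both",obs+ot)):
    g=lambda p:np.r_[f([p[0],-215,p[1]],ob)]
    s=least_squares(g,[572,np.radians(106.2)]);print(nm,s.x[0],np.degrees(s.x[1]),np.round(s.fun,2))
E
python3 fit1.py
```

```text
wrist 573.1545271933555 106.1870626564749 [-0.09 -0.29 -0.69 -0.28 -0.36 -0.32]
top 569.5968638478178 106.45443028059216 [-4.83 -3.86 -3.89 -4.36 -3.94 -4.28]
both 570.8587440498779 105.84841001728178 [-1.2  -1.62 -2.35  1.14  1.31  1.66 -6.9  -4.98 -4.25 -2.34 -2.71 -3.81]
```

```bash
cat >> fit1.py <<'E'
print("----")
yaw=106.19;B=barframe(yaw);o=np.array([573.15,-215,85.])
ph=np.radians(np.arange(-180,180,2))
for e in (115,118,121,124,127,130):
    uv=proj(w,o+e*B[:,2]+20*(np.cos(ph)[:,None]*B[:,0]+np.sin(ph)[:,None]*B[:,1])); print(e,"min v",uv[:,1].min(),uv[uv[:,1].argmin()], "left",uv[uv[:,0].argmin()])
for r in range(50,115,5):
    out=[]
    for a,rad in ((-23.6,20),(23.6,20),):
        p=np.radians(r+a);X=o+100*B[:,2]+rad*(np.cos(p)*B[:,0]+np.sin(p)*B[:,1]);out.append(proj(w,X)[0].round(1))
    # inner lip at half width 6, height sqrt(400-64)-2
    for sgn in (-1,1):
        q=np.radians(r);X=o+100*B[:,2]+16.3*(np.cos(q)*B[:,0]+np.sin(q)*B[:,1])+sgn*6*(-np.sin(q)*B[:,0]+np.cos(q)*B[:,1]);out.append(proj(w,X)[0].round(1))
    print(r,[x.tolist() for x in out])
E
python3 fit1.py | sed -n '/----/,$p'
```

```text
----
115 min v 96.98152436167905 [323.80889042  96.98152436] left [302.64660124  98.74954528]
118 min v 93.35392084614982 [323.81345131  93.35392085] left [302.58665712  95.37665067]
121 min v 89.70260857608959 [323.81804201  89.70260858] left [302.52634824  91.98323183]
124 min v 86.02735436121613 [323.82266282  86.02735436] left [302.46567125  88.56910083]
127 min v 82.32792194309357 [323.82731402  82.32792194] left [302.40462279  85.13406748]
130 min v 78.60407194450543 [323.83199592  78.60407194] left [302.34319941  81.67793923]
50 [[319.3, 114.8], [336.6, 114.9], [321.0, 114.9], [333.9, 114.9]]
55 [[321.2, 114.8], [338.0, 114.9], [322.7, 114.9], [335.2, 115.0]]
60 [[323.2, 114.8], [339.4, 115.0], [324.4, 114.9], [336.4, 115.0]]
65 [[325.1, 114.8], [340.6, 115.0], [326.0, 114.9], [337.6, 115.0]]
70 [[327.0, 114.8], [341.6, 115.1], [327.7, 114.9], [338.6, 115.1]]
75 [[329.0, 114.8], [342.5, 115.1], [329.3, 114.9], [339.4, 115.1]]
80 [[330.8, 114.8], [343.2, 115.2], [330.9, 114.9], [340.2, 115.2]]
85 [[332.6, 114.8], [343.8, 115.2], [332.4, 114.9], [340.8, 115.2]]
90 [[334.3, 114.9], [344.2, 115.2], [333.8, 114.9], [341.2, 115.2]]
95 [[335.9, 114.9], [344.4, 115.3], [335.1, 115.0], [341.5, 115.3]]
100 [[337.4, 114.9], [344.5, 115.3], [336.3, 115.0], [341.7, 115.3]]
105 [[338.8, 115.0], [344.4, 115.4], [337.5, 115.0], [341.8, 115.4]]
110 [[340.0, 115.0], [344.2, 115.4], [338.5, 115.1], [341.7, 115.4]]
```

```bash
cat > ov.py <<'E'
from h import *
w=dict(np.load("w1.npz"))
B=barframe(106.19);o=np.array([573.15,-215,85.])
def cr(c):
    P=[]
    for z in (-68,-42,42,68):
        for y in (-36,36):
            for x in (-4,):
                P.append((x,y,z+c))
    for z in (-88,88):
        for y in np.linspace(-40,40,9): P.append((-75,y,z+c))
    return o+np.array(P)@B.T
for c in (0,5,):
    show(w,f"pics/ov{c}.png",(285,100,405,280),3.3,pts=proj(w,cr(c)))
a=cv2.imread("pics/ov0.png");b=cv2.imread("pics/ov5.png");cv2.imwrite("pics/ov.png",np.hstack([a,b]))
E
python3 ov.py
```

```text
(no output)
```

View pics/ov.png

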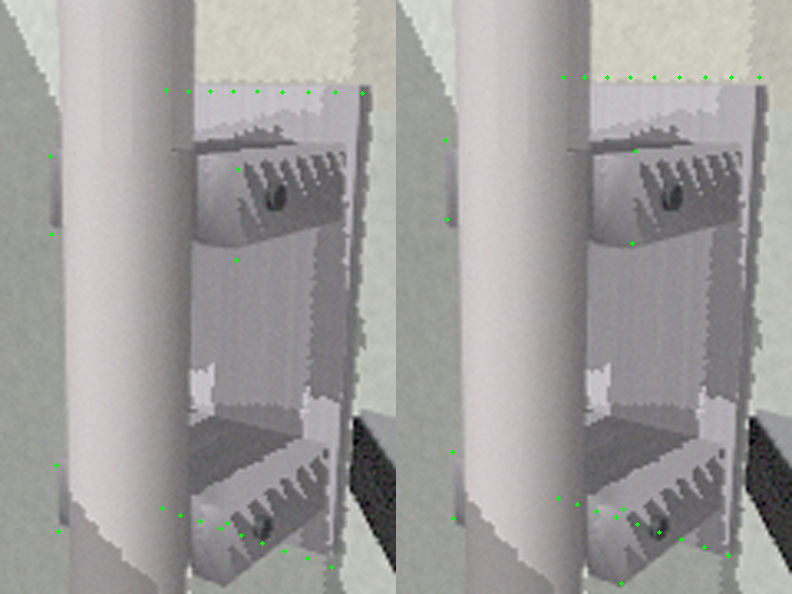

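```bash
cat > roll.py <<'E'
from h import *
from plant import *
yaw=106.19;g=np.array([572.2,-211.6,85.])
def P(th,back=-19): 
    T=tool(yaw,th);return (g-back*T[:,2]).tolist(),T.tolist()
E
python3 - <<'E'
from roll import *
for th in (45,48,50,52):
  for b in (60,50,40): print(th,b,inverse_kinematics(*P(th,b)) is not None)
p,T=P(50,45); movep(p,T)
servo_line(P(50,0)[0],rate=80,f_stop=8)
x=servo_line(P(50)[0],rate=40,f_stop=8)
s=observe();print(x,s["t"],s["ee_pos"],P(50)[0],s["ft_force"])
d=grab_frame("wrist");show(d,"pics/w2.png",s=1.25)
d=grab_frame("scene");show(d,"pics/s2.png",(200,30,400,180),4)
E
```

```text
45 60 True
45 50 True
45 40 True
48 60 True
48 50 True
48 40 True
50 60 True
50 50 True
50 40 True
52 60 True
52 50 True
52 40 True
False 4.6667 [ 558.0306778  -215.69983475   72.63830691] [558.2223663000708, -215.6582326472842, 72.78703541595576] [ 0.1523897   0.00928135 -0.03418883]
```

View pics/w2.png

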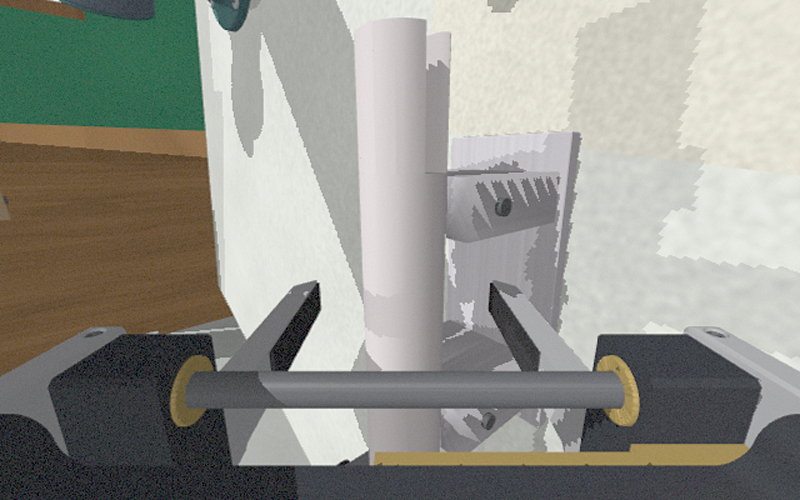

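View pics/s2.png

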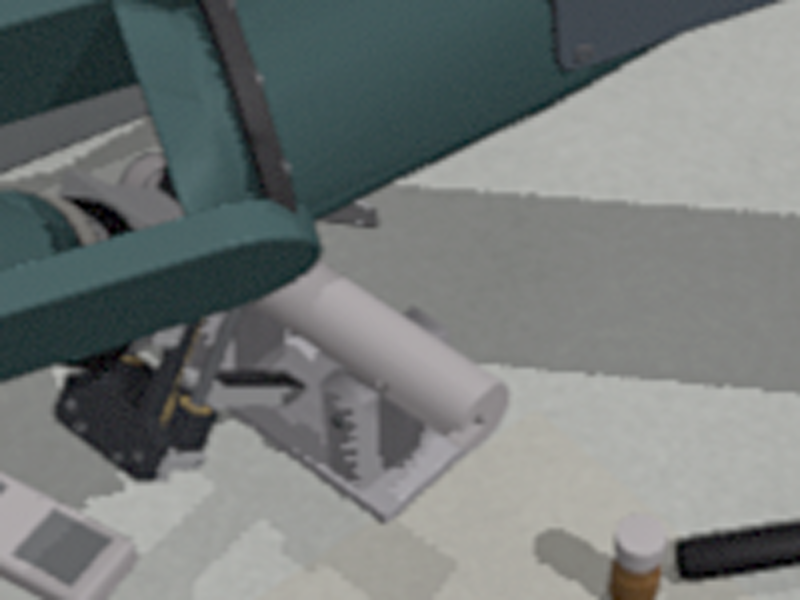

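Run:
```python
from roll import *
close(25); s=observe();print(s["t"],s["grip_width"],s["grip_width"]*94,s["ft_force"].round(2),s["ee_pos"])
th=50
servo_line(*P(46),rate=6); s=observe();print(s["t"],s["ft_force"].round(2),s["torque"].round(2))
for th in range(41,-51,-5):
    servo_line(*P(th),rate=9); s=observe();print(th,round(s["t"],2),s["ft_force"].round(1),s["torque"].round(2),round(s["grip_width"],3))
    if np.linalg.norm(s["ft_force"])>40: print("STOP");break
d=grab_frame("wrist");np.savez("w3.npz",**d);show(d,"pics/w3.png",s=1.25)
```

```text
5.65 0.41770356723095725 39.26413531970998 [-1.54 -0.29  1.52] [ 557.80561819 -215.76682174   73.22887979]
6.025 [-2.51 -1.37  3.07] [-0.03  0.2   0.14]
41 6.36 [-1.2 -2.2  4.9] [-0.24  0.36  0.26] 0.42
36 6.69 [-2.6 -2.7  4.9] [-0.36  0.55  0.31] 0.418
31 7.03 [-3.1 -2.7  5.6] [-0.43  0.77  0.22] 0.417
26 7.36 [-4.3 -2.1  6.6] [-0.38  0.86  0.16] 0.419
21 7.69 [-4.1 -2.   8. ] [-0.39  1.04  0.18] 0.417
16 8.03 [-6.1 -1.7  8. ] [-0.38  1.17  0.14] 0.418
11 8.36 [-6.2 -1.2  9. ] [-0.37  1.22  0.18] 0.417
6 8.69 [-6.1 -2.7  9.5] [-0.4   1.29  0.07] 0.42
1 9.03 [-7.2 -1.5  9.7] [-0.36  1.4   0.12] 0.419
-4 9.36 [-7.9 -2.4 10.2] [-0.35  1.45  0.08] 0.424
-9 9.69 [-9.  -0.9 10. ] [-0.34  1.55  0.11] 0.419
-14 10.03 [-9.3 -1.9  9.7] [-0.31  1.56  0.11] 0.42
-19 10.36 [-11.4  -1.7  11.4] [-0.26  1.7   0.13] 0.42
-24 10.69 [-14.2  -2.2  12.2] [-0.35  1.74  0.26] 0.422
-29 11.03 [-13.9  -2.5  11. ] [-0.35  1.49  0.29] 0.419
-34 11.36 [-12.6  -2.7   9.7] [-0.41  1.33  0.22] 0.419
-39 11.69 [-11.3  -3.2   8.6] [-0.38  1.14  0.19] 0.419
-44 12.03 [-10.5  -3.1   6.8] [-0.39  0.92  0.14] 0.418
-49 12.36 [-9.6 -2.3  4.9] [-0.34  0.7   0.15] 0.416
```

View pics/w3.png

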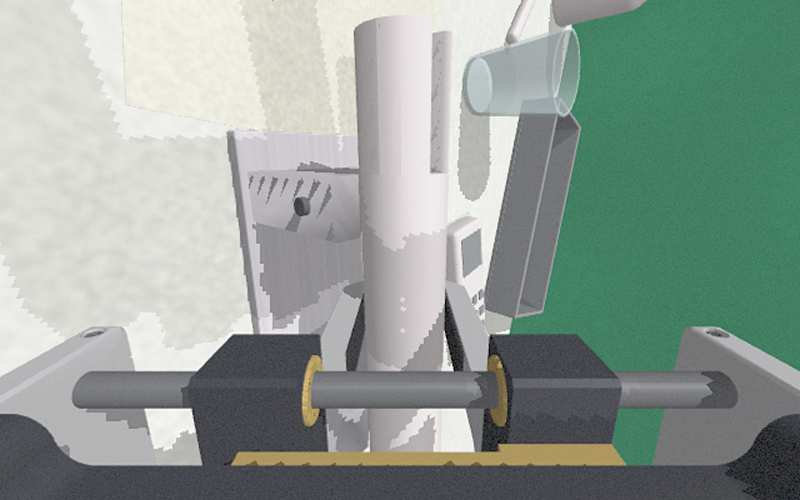

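Run:
```python
from roll import *
release(); 
servo_line(P(-49,60)[0],rate=120)
T=tool(yaw,0)
movep((g+[0,0,125]+25*T[:,0]).tolist(),T.tolist())
sleep(.2)
d=grab_frame("wrist");np.savez("w4.npz",**d);show(d,"pics/w4.png",s=1.25); print(observe()["t"],observe()["ft_force"])
```

```text
15.3 [-0.29232775 -0.63179168 -0.01098468]
```

View pics/w4.png

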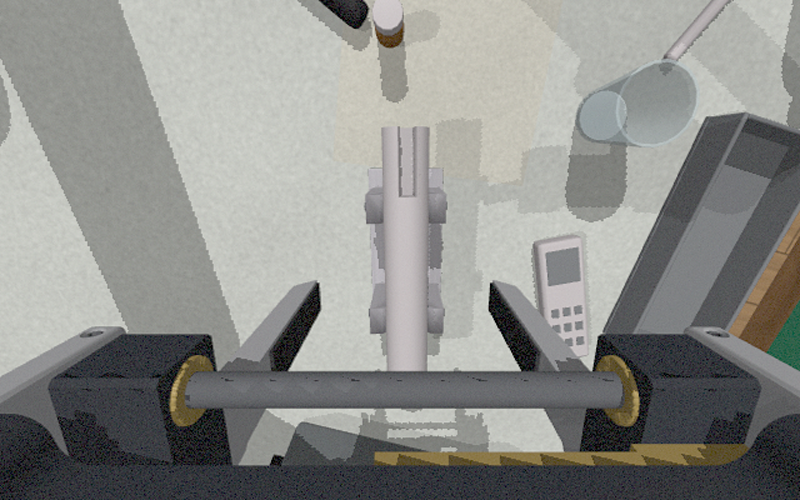

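Slot now near the top: head at (405,130)–(405,195) in this picture. Zooming to measure the leftover roll.

Run:
```python
from h import *
d=dict(np.load("w4.npz"))
show(d,"pics/w4c.png",(294,92,354,172),7.5)
```

```text
(no output)
```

View pics/w4c.png

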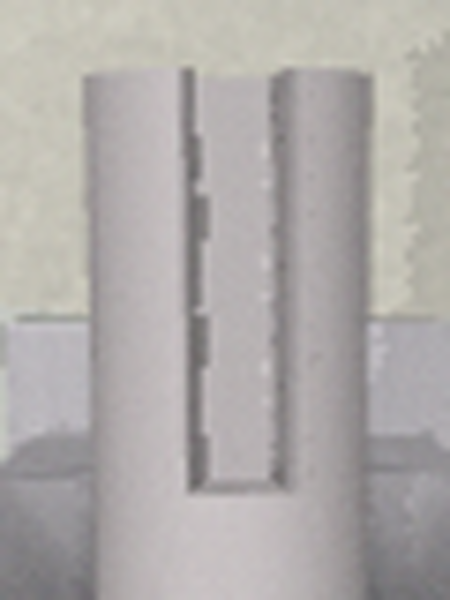

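Run:
```python
from roll import *
T=tool(yaw,0)
servo_line((g+[0,0,26]).tolist(),T.tolist(),rate=120)
sleep(.2)
d=grab_frame("wrist");np.savez("w5.npz",**d);print(observe()["t"])
show(d,"pics/w5.png",(240,0,410,200),3)
```

```text
16.55
```

View pics/w5.png

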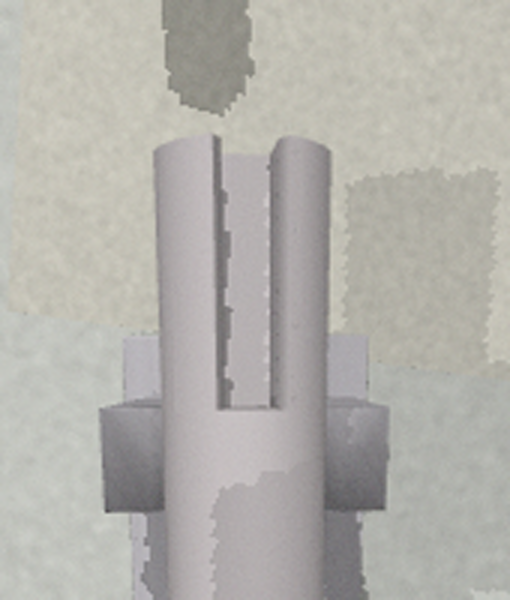

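Run:
```python
from h import *
d=dict(np.load("w5.npz"));G=cv2.cvtColor(d["frame"],cv2.COLOR_RGB2GRAY).astype(float)
print("cols",list(range(288,354)))
for v in (55,65,75,95,105,115,125): print(v,G[v-4:v+5,288:354].mean(0).round().astype(int).tolist())
B=barframe(106.19);o=np.array([573.15,-215,85.])
def X(s,x,y): return o+s*B[:,2]+x*B[:,0]+y*B[:,1]
for s in (70,80,95,110,122):
  for r in (0,3,6):
    c,n=np.cos(np.radians(r)),np.sin(np.radians(r))
    pts=[X(s,c*h-n*y,n*h+c*y) for h,y in ((18.33,-8),(18.33,8),(16.3,-6),(16.3,6),(2,-6),(2,6))]
    pts+=[X(s,1.5,-20),X(s,1.5,20)]
    print(s,r,proj(d,np.array(pts)).round(1)[:,0],proj(d,np.array(pts[:1]))[0,1].round(0))
```

```text
cols [288, 289, 290, 291, 292, 293, 294, 295, 296, 297, 298, 299, 300, 301, 302, 303, 304, 305, 306, 307, 308, 309, 310, 311, 312, 313, 314, 315, 316, 317, 318, 319, 320, 321, 322, 323, 324, 325, 326, 327, 328, 329, 330, 331, 332, 333, 334, 335, 336, 337, 338, 339, 340, 341, 342, 343, 344, 345, 346, 347, 348, 349, 350, 351, 352, 353]
55 [162, 162, 161, 114, 103, 113, 118, 125, 128, 133, 135, 138, 141, 143, 147, 146, 149, 152, 154, 153, 155, 157, 152, 80, 69, 86, 147, 144, 144, 141, 142, 141, 142, 142, 144, 142, 141, 142, 142, 142, 142, 129, 80, 84, 88, 99, 110, 121, 130, 131, 130, 130, 129, 123, 119, 115, 110, 105, 99, 94, 87, 84, 122, 162, 159, 157]
65 [162, 165, 162, 133, 98, 111, 117, 122, 127, 131, 135, 137, 141, 142, 145, 146, 149, 151, 152, 154, 154, 157, 152, 91, 72, 69, 100, 122, 144, 140, 141, 141, 141, 141, 142, 140, 141, 141, 141, 143, 151, 148, 75, 83, 87, 100, 111, 122, 132, 132, 131, 129, 129, 123, 118, 113, 109, 104, 98, 94, 85, 89, 140, 162, 159, 158]
75 [161, 161, 162, 155, 96, 107, 116, 122, 126, 130, 134, 136, 139, 140, 144, 146, 149, 150, 151, 153, 153, 156, 152, 
[... 1714 characters left out ...]
  314.4 331.3 294.8 351. ] 122.0
80 3 [312.1 336.6 315.1 333.3 314.6 331.5 294.8 351. ] 122.0
80 6 [313.6 338.  316.4 334.5 314.8 331.6 294.8 351. ] 122.0
95 0 [310.4 335.4 313.6 332.2 314.3 331.5 294.2 351.6] 98.0
95 3 [311.9 336.9 314.9 333.5 314.4 331.6 294.2 351.6] 98.0
95 6 [313.4 338.3 316.3 334.7 314.6 331.7 294.2 351.6] 98.0
110 0 [310.1 335.7 313.4 332.4 314.1 331.7 293.6 352.2] 72.0
110 3 [311.6 337.2 314.7 333.7 314.2 331.8 293.6 352.2] 72.0
110 6 [313.2 338.6 316.1 335.  314.4 331.9 293.6 352.2] 72.0
122 0 [309.8 335.9 313.2 332.6 313.9 331.8 293.1 352.6] 51.0
122 3 [311.4 337.4 314.6 333.9 314.  331.9 293.1 352.6] 51.0
122 6 [313.  338.9 316.  335.2 314.2 332.1 293.1 352.6] 51.0
```

Run:
```python
from roll import *
B=barframe(yaw)
def rep(n):
    s=observe();dy=(s["ee_pos"]-g)@B;print(n,round(s["t"],2),"F(up,yc,z)",(s["ft_force"]@B).round(1),"M",(s["torque"]@B).round(2),"tcp-g",dy.round(2),round(s["grip_width"],3))
movep(*P(6,-7)); servo_line(P(6)[0],rate=60,f_stop=8); rep("pre")
close(20); rep("closed")
for th in (3,0): servo_line(*P(th),rate=5); rep(th)
p0=np.array(P(0)[0])
for off in (-.7,-1.4,-.7):
    servo_line((p0+off*B[:,1]).tolist(),rate=8); sleep(.1); rep(off)
```

```text
pre 17.16 F(up,yc,z) [-0.2  0.1  0.9] M [ 0.04  0.03 -0.04] tcp-g [-17.87  -2.35  -0.21] 1.005
closed 18.04 F(up,yc,z) [ 1.2 -3.5  0.8] M [0.   0.   0.64] tcp-g [-18.92  -2.89   0.04] 0.42
3 18.39 F(up,yc,z) [ 1.6 -5.6  0.1] M [ 0.1  -0.07  0.87] tcp-g [-18.98  -1.84  -0.02] 0.419
0 18.74 F(up,yc,z) [ 2.  -5.3 -0. ] M [0.07 0.01 1.16] tcp-g [-19.02  -0.87  -0.07] 0.421
-0.7 19.09 F(up,yc,z) [ 3.3 -5.2 -0.2] M [ 0.08 -0.02  1.08] tcp-g [-19.02  -0.86  -0.06] 0.423
-1.4 19.44 F(up,yc,z) [ 1.  -2.2 -0.7] M [ 0.07 -0.07  0.5 ] tcp-g [-19.    -0.89  -0.09] 0.42
-0.7 19.79 F(up,yc,z) [ 1.9 -3.4 -0.6] M [ 0.03 -0.14  0.75] tcp-g [-19.02  -0.86  -0.06] 0.418
```

Run:
```python
from roll import *
B=barframe(yaw)
release()
servo_line((g+[0,0,26]).tolist(),tool(yaw,0).tolist(),rate=100)
sleep(.15)
d=grab_frame("wrist");np.savez("w6.npz",**d);print(observe()["t"])
show(d,"pics/w6.png",(240,0,410,200),3)
G=cv2.cvtColor(d["frame"],cv2.COLOR_RGB2GRAY).astype(float)
print("cols 288..")
for v in (55,75,95,115,125): print(v,G[v-4:v+5,288:354].mean(0).round().astype(int).tolist())
o=np.array([573.15,-215,85.])+-1.4*B[:,1]
def X(s,x,y): return o+s*B[:,2]+x*B[:,0]+y*B[:,1]
for s in (80,95,122):
  for r in (-2,0,2,4):
    c,n=np.cos(np.radians(r)),np.sin(np.radians(r))
    pts=[X(s,c*h-n*y,n*h+c*y) for h,y in ((18.33,-8),(18.33,8),(16.3,-6),(16.3,6),(2,-6),(2,6))]
    pts+=[X(s,1.5,-20),X(s,1.5,20)]
    print(s,r,proj(d,np.array(pts)).round(1)[:,0],proj(d,np.array(pts[:1]))[0,1].round(0))
```

```text
21.55
cols 288..
55 [165, 164, 163, 160, 123, 99, 109, 117, 122, 125, 131, 132, 137, 140, 143, 145, 147, 149, 150, 151, 149, 112, 85, 74, 71, 114, 148, 146, 144, 145, 145, 145, 144, 145, 145, 145, 144, 146, 152, 158, 164, 166, 162, 108, 83, 100, 114, 134, 140, 137, 137, 137, 132, 129, 124, 122, 117, 113, 109, 105, 99, 94, 85, 86, 131, 160]
75 [159, 159, 162, 162, 155, 100, 104, 112, 119, 123, 128, 131, 135, 138, 141, 144, 147, 147, 150, 150, 150, 134, 87, 79, 67, 69, 97, 104, 139, 143, 142, 142, 142, 142, 142, 143, 142, 142, 146, 153, 163, 165, 160, 106, 84, 99, 115, 134, 139, 134, 136, 134, 131, 129, 124, 120, 116, 112, 107, 104, 99, 91, 83, 95, 163, 159]
95 [160, 158, 156, 160, 160, 138, 96, 109, 114, 122, 126, 130, 135, 137, 140, 141, 144, 147, 149, 149, 152, 147, 94, 81, 67, 71, 122, 137, 138, 142, 141, 141, 141, 141, 141, 140, 142, 145, 150, 157, 162, 165, 161, 104, 84, 101, 115, 138, 139, 136, 135, 133, 129, 126, 123, 120, 116, 111, 108, 101, 95, 88, 84, 113, 161, 158]
115 [146, 146, 147, 147, 149, 145, 110, 102, 110, 118, 126, 128, 131, 134, 139, 140, 142, 146, 146, 149, 152, 
[... 572 characters left out ...]
 313.8 330.9 294.1 350.8] 123.0
80 0 [310.  334.7 313.2 331.6 313.9 331.  294.1 350.8] 123.0
80 2 [310.9 335.7 314.  332.4 314.  331.1 294.1 350.8] 123.0
80 4 [311.9 336.6 314.9 333.3 314.1 331.2 294.1 350.8] 123.0
95 -2 [308.7 334.  312.1 330.8 313.6 331.  293.5 351.4] 99.0
95 0 [309.7 335.  312.9 331.7 313.7 331.1 293.5 351.4] 99.0
95 2 [310.7 336.  313.8 332.6 313.8 331.2 293.5 351.4] 99.0
95 4 [311.7 336.9 314.7 333.5 313.9 331.3 293.5 351.4] 99.0
122 -2 [308.  334.4 311.6 331.1 313.2 331.3 292.3 352.5] 52.0
122 0 [309.1 335.5 312.5 332.1 313.3 331.4 292.3 352.5] 52.0
122 2 [310.1 336.5 313.4 333.  313.4 331.5 292.3 352.5] 52.0
122 4 [311.2 337.5 314.3 333.9 313.5 331.6 292.3 352.5] 51.0
```

View pics/w6.png

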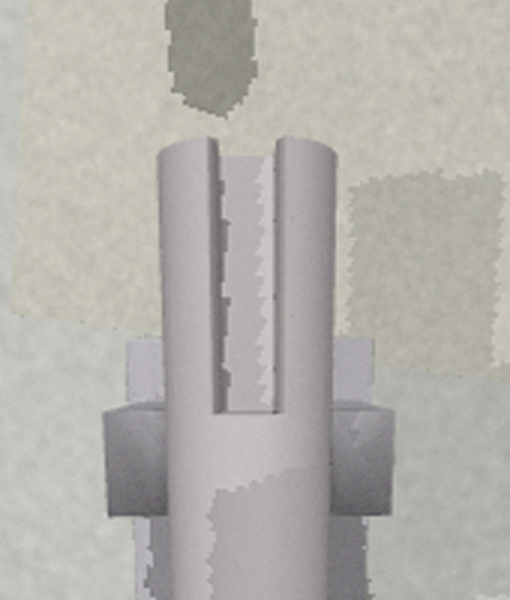

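Run:
```python
from roll import *
t=dict(np.load("top0.npz"))
print("blue",unproj(t,[[200+335/4,200+237/4],[200+317/4,200+322/4]],60))
servo_line((g+[0,0,80]).tolist(),rate=200)
T=down(18.5)
p=np.array([519,247,170.])-45*T[:,0]
movep(p.tolist(),T.tolist());sleep(.1)
d=grab_frame("wrist");np.savez("w7.npz",**d);print(observe()["t"],observe()["qpos"].round())
show(d,"pics/w7.png",s=1.25)
```

```text
blue [[498.10234611 131.13354084  60.        ]
 [453.85441833 139.8375826   60.        ]]
23.6583 [15.  8. 79. -0. 93. -3.]
```

View pics/w7.png

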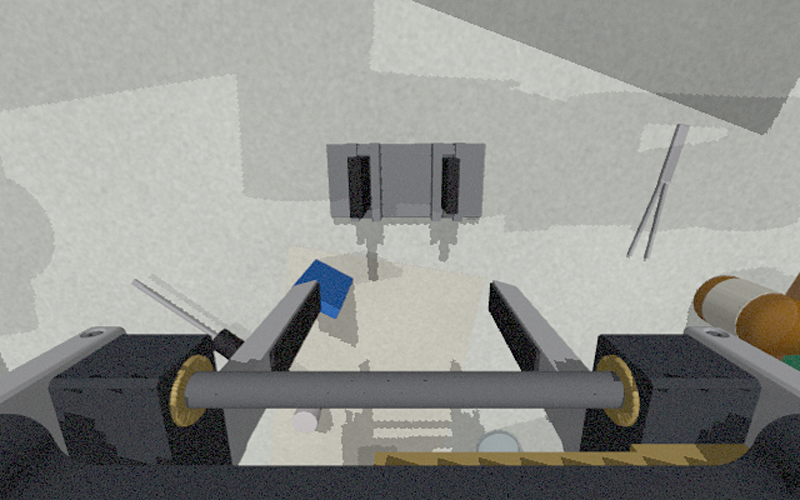

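Run:
```python
from h import *
d=dict(np.load("w7.npz"));show(d,"pics/w7c.png",(258,108,392,182),5.9,g=.4)
```

```text
(no output)
```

View pics/w7c.png

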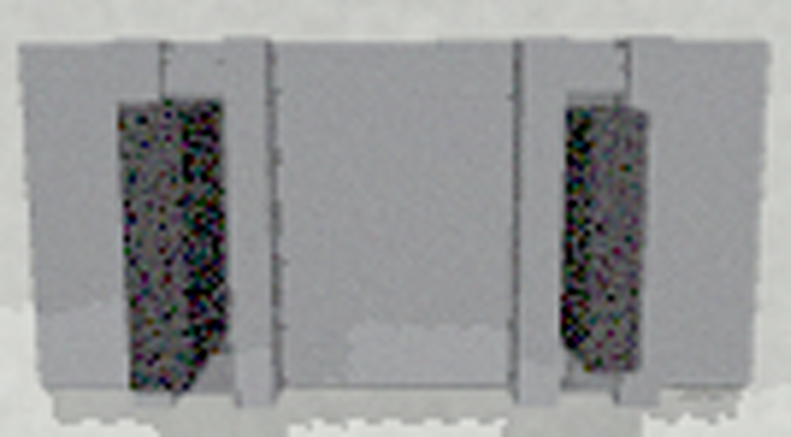

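Run:
```python
from h import *
d=dict(np.load("w7.npz"))
f=lambda a:np.array(a)/5.9+[258,108]-.5
P=unproj(d,f([(120,102),(182,102),(190,389),(132,389)]),90);print(P.round(1));c=P.mean(0);print("tall",c)
e=P[3]-P[0];print(np.linalg.norm(e),np.degrees(np.arctan2(-e[1],-e[0])));e=P[1]-P[0];print(np.linalg.norm(e))
Q=unproj(d,f([(592,105),(648,108),(640,371),(585,371)]),65);print(Q.round(1),Q.mean(0))
r=unproj(d,f([(20,42),(770,42),(750,386),(45,386)]),10);print(r.round(1),r.mean(0));e=r[1]-r[0];print(np.degrees(np.arctan2(e[1],e[0])),np.linalg.norm(e));e=r[2]-r[3];print(np.degrees(np.arctan2(e[1],e[0])),np.linalg.norm(e))
a=np.radians(18.3);u=np.array([np.cos(a),np.sin(a),0])
print(r.mean(0)-38*u, r.mean(0)+38*u)
```

```text
[[471.  261.1  90. ]
 [480.  264.1  90. ]
 [493.8 221.9  90. ]
 [485.  219.   90. ]]
tall [482.44135687 241.56014293  90.        ]
44.397172500308486 108.36958695398663
9.48290407676127
[[542.6 284.3  65. ]
 [551.7 286.8  65. ]
 [566.2 244.7  65. ]
 [557.  241.6  65. ]] [554.3639343  264.33419286  65.        ]
[[437.1 261.6  10. ]
 [578.4 308.5  10. ]
 [600.2 243.   10. ]
 [459.9 196.4  10. ]] [518.8934296  252.38699263  10.        ]
18.367426213516314 148.8697696627052
18.363205402550342 147.7765735973689
[482.81526145 240.4552793   10.        ] [554.97159775 264.31870596  10.        ]
```

Run:
```python
from roll import *
T=down(18.37)
c=np.array([482.6,241.2,0])
def rep(n):
    s=observe();print(n,round(s["t"],2),"F",s["ft_force"].round(1),"M",s["torque"].round(2),"tcp",s["ee_pos"].round(2),round(s["grip_width"],3))
movep((c+[0,0,110]).tolist(),T.tolist()); 
print(servo_line((c+[0,0,49]).tolist(),rate=90,f_stop=6)); rep("down")
close(15); rep("closed")
servo_line((c+[0,0,110]).tolist(),rate=60);rep("up 61")
d=grab_frame("wrist");np.savez("w8.npz",**d);show(d,"pics/w8.png",s=1.25)
d=grab_frame("scene");np.savez("s8.npz",**d);show(d,"pics/s8.png",(330,140,530,290),4)
```

```text
False
down 24.93 F [-0.6 -0.3 -0. ] M [-0.05  0.01 -0.  ] tcp [483.22 241.34  49.64] 1.001
closed 26.18 F [-0.4  0.4 -0.3] M [-0.04  0.03  0.01] tcp [482.59 241.18  48.98] 0.107
up 61 27.34 F [ 0.3  0.3 -1. ] M [-0.06  0.09 -0.02] tcp [482.24 241.06 109.38] 0.107
```

View pics/w8.png

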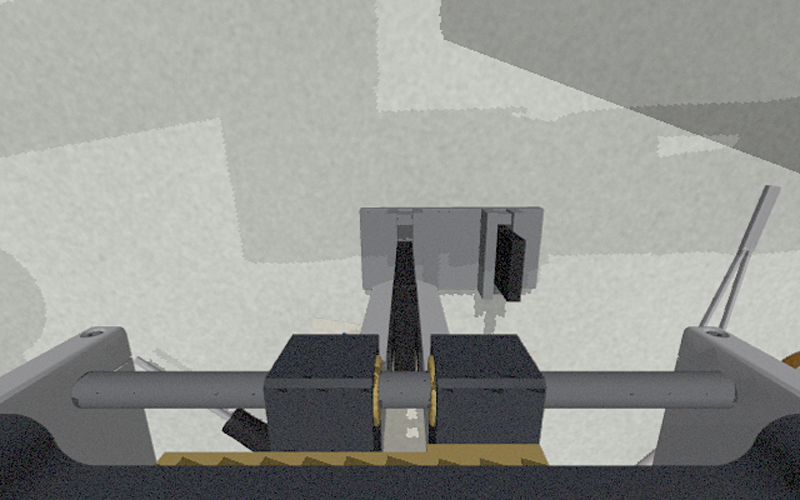

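View pics/s8.png

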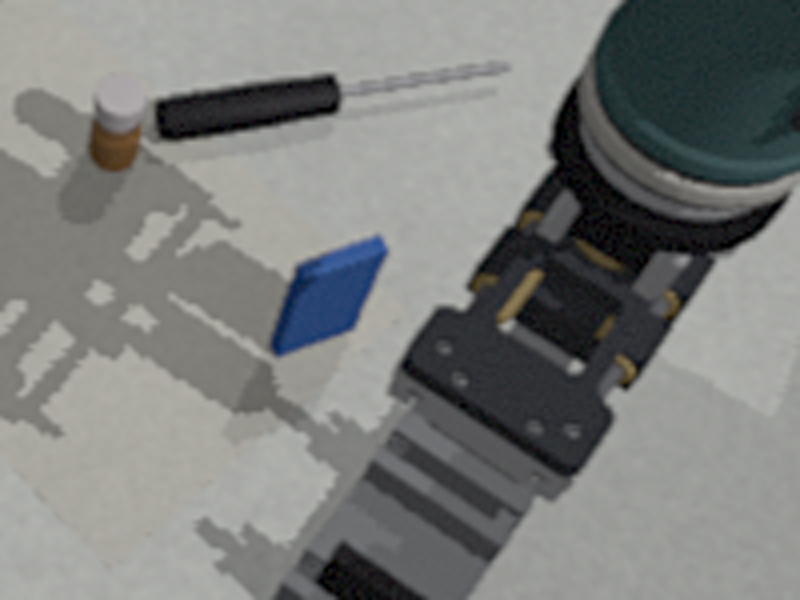

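```bash
cat > pl.py <<'E'
from roll import *
B=barframe(yaw);T=tool(yaw,0)
c=np.array([573.15,-215,0])+98.7*B[:,2]-1.2*B[:,1]; c[2]=0
def rep(n):
    s=observe();print(n,round(s["t"],2),"F(up,yc,z)",(s["ft_force"]@B).round(1),"M",(s["torque"]@B).round(2),"dtcp",((s["ee_pos"]-c)@B).round(2),round(s["grip_width"],3))
E
python3 - <<'E'
from pl import *
servo_line([482.6,241.2,190],rate=150)
movep((c+[0,0,190]).tolist(),T.tolist())
servo_line((c+[0,0,153]).tolist(),rate=80);sleep(.3);rep("above")
d=grab_frame("wrist");np.savez("w9.npz",**d);show(d,"pics/w9.png",(200,60,440,280),3.3,g=.45)
d=grab_frame("top");np.savez("t9.npz",**d);show(d,"pics/t9.png",(340,160,500,260),5)
d=grab_frame("scene");np.savez("s9.npz",**d);show(d,"pics/s9.png",(220,60,380,180),5)
E
```

```text
above 30.42 F(up,yc,z) [-0.7  1.5  0.1] M [-0.02 -0.08 -0.  ] dtcp [153.59   0.22  -0.24] 0.106
```

View pics/w9.png

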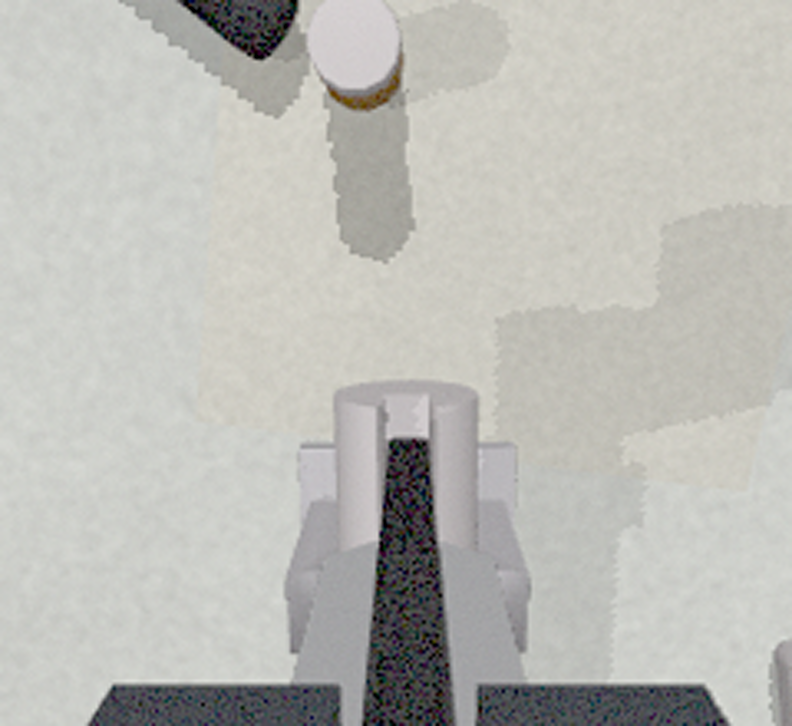

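View pics/s9.png

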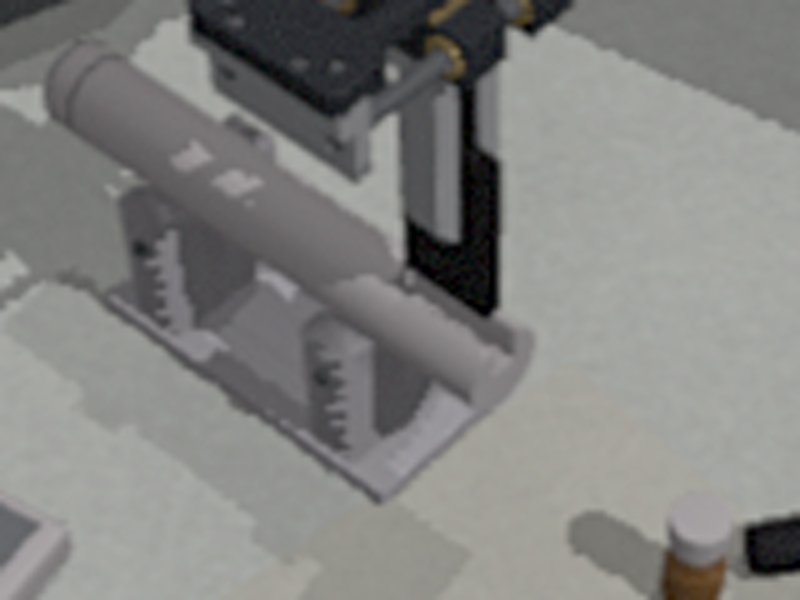

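Run:
```python
from pl import *
print(servo_line((c+[0,0,136]).tolist(),rate=30,f_stop=4));rep("a")
print(servo_line((c+[0,0,121]).tolist(),rate=10,f_stop=3));rep("b")
d=grab_frame("wrist");np.savez("w10.npz",**d);show(d,"pics/w10.png",(200,60,440,280),3.3,g=.45)
d=grab_frame("scene");np.savez("s10.npz",**d);show(d,"pics/s10.png",(220,60,380,180),5)
```

```text
False
a 31.28 F(up,yc,z) [-1.6 -0.5 -0. ] M [-0.04 -0.08  0.02] dtcp [ 1.36e+02  3.00e-02 -1.00e-02] 0.103
True
b 32.27 F(up,yc,z) [ 4.3 -0.2  0.4] M [ 0.05 -0.02  0.06] dtcp [ 1.2583e+02 -4.0000e-02  4.0000e-02] 0.107
```

View pics/w10.png

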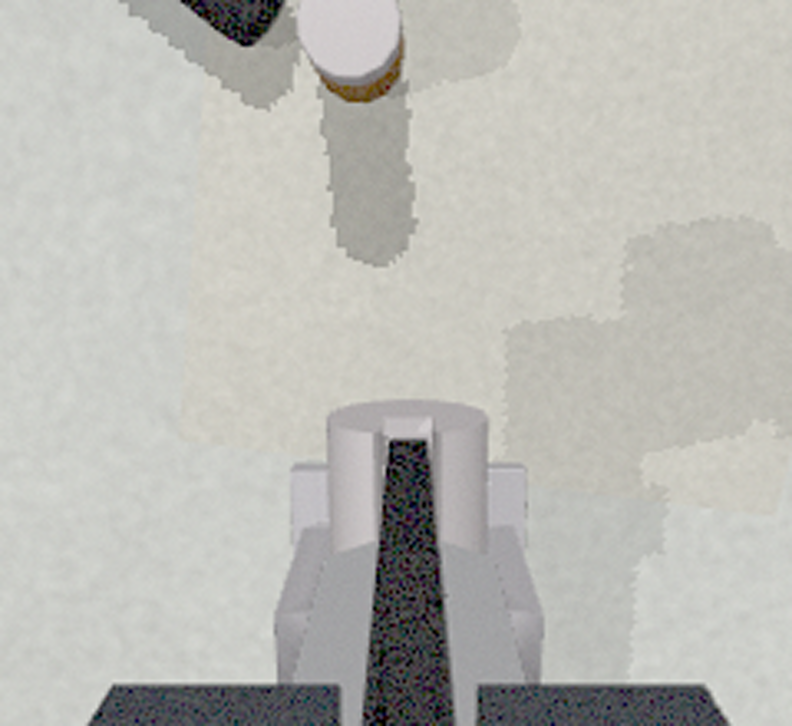

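View pics/s10.png

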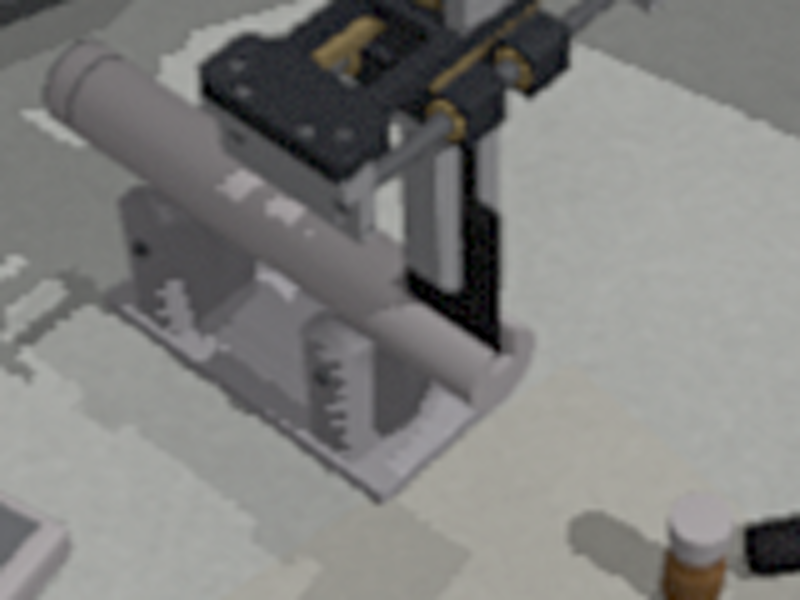

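Run:
```python
from pl import *
d=dict(np.load("w10.npz"))
q=unproj(d,[[200+408/3.3,60+438.5/3.3],[200+408/3.3,60+418.5/3.3]],87);print(((q-c)@B).round(1),"expect z 22.5, 27.5")
release();sleep(.3);rep("rel")
d=grab_frame("scene");show(d,"pics/s11.png",(220,60,380,180),5)
```

```text
[[87.  -0.1 21.8]
 [87.  -0.1 26.8]] expect z 22.5, 27.5
rel 34.0 F(up,yc,z) [ 0.6  0.7 -0. ] M [ 0.01 -0.02  0.04] dtcp [124.53  -0.7    0.51] 0.998
```

View pics/s11.png

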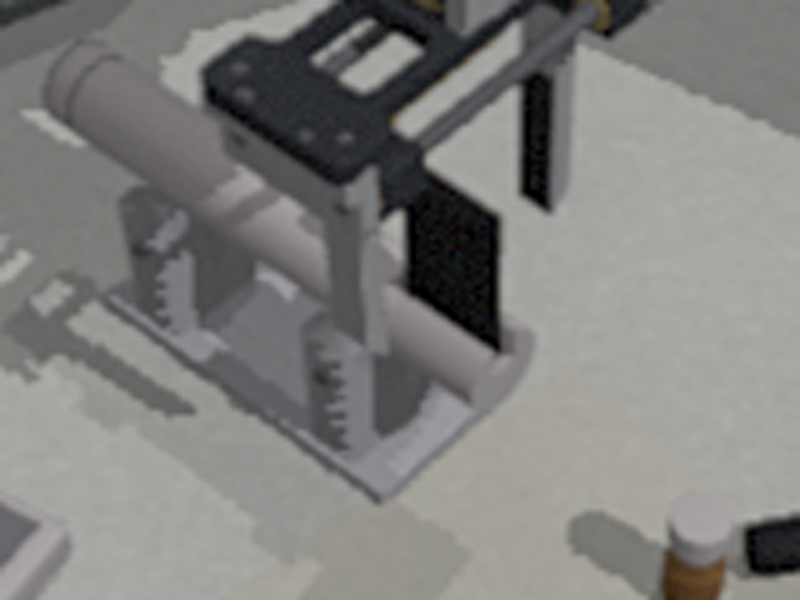

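Run:
```python
from pl import *
servo_line((c+[0,0,235]).tolist(),rate=100)
servo_line((c+[0,0,235]-60*B[:,2]).tolist(),rate=120);sleep(.3)
d=grab_frame("wrist");np.savez("w12.npz",**d);show(d,"pics/w12.png",(240,20,400,220),3,g=.45);rep("up")
d=grab_frame("top");np.savez("t12.npz",**d);show(d,"pics/t12.png",s=1.25)
d=grab_frame("scene");show(d,"pics/s12.png",s=1.25)
```

```text
up 36.31 F(up,yc,z) [ 0.  -0.1 -0.5] M [-0.01 -0.    0.1 ] dtcp [ 2.3524e+02  1.3000e-01 -5.9530e+01] 1.001
```

View pics/w12.png

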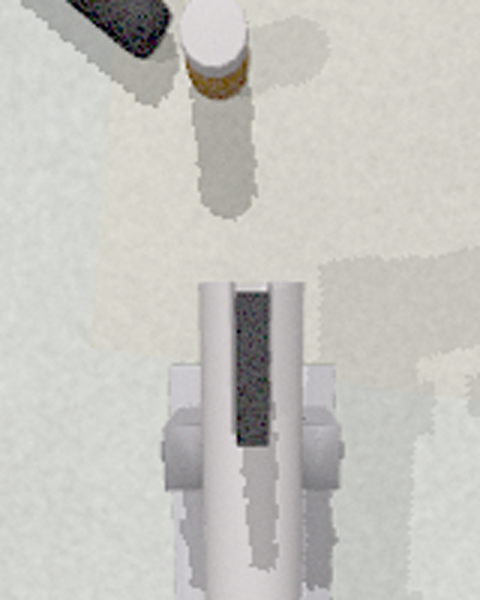

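View pics/s12.png

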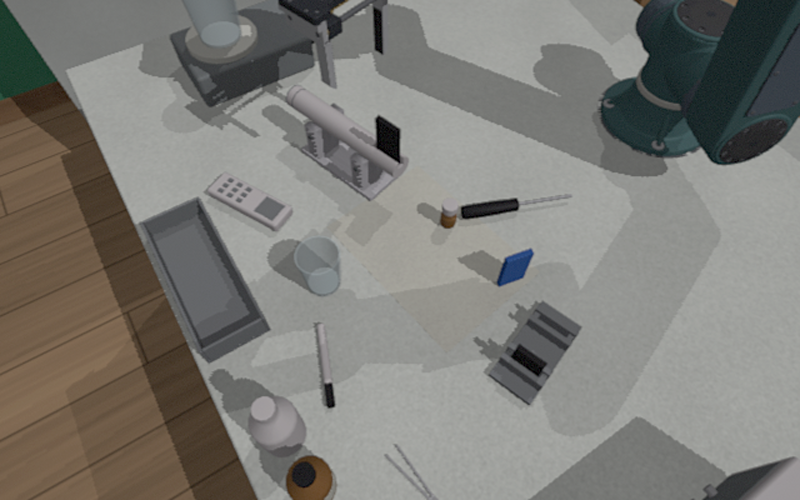

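```bash
python3 -c "
from plant import *
hand_in();print(observe()['t'])"
```

```text
the job is handed in; nothing more can be done
the job is handed in; nothing more can be done
```

The job is done and handed in: the slot faces up, the taller plate stands in it, and the last clock reading was 36.3 s of the 61 s allowed.

- **Rolling the bar:** I rolled it about 99° in the V-blocks with the gripper. A close wrist picture showed about 6° still to go, so I regripped and corrected it. The re-check read about 0.3° from straight up, before the plate went in.
- **Placing the plate:** I took the taller plate from the rack slot nearer the robot and lowered it at 10 mm/s. It stopped on light contact (about 4 N) at the height expected for the slot floor (tool at 125.8 mm, expected 126), and only then did I let go.
- **Last checks:** The plate stands upright, centred across the slot to within about 1 mm, with a 5.0 mm gap at the outer end, which is midway along. The short plate is still in the rack, and the beaker is upright and looks unmoved. The blue look-alike was left alone and the gripper was clear of everything.
- **Disagreement:** The bar's sideways position differed by up to about 1.6 mm between wrist pictures, and the grip forces suggested 0.9 mm. I aimed between them, and the plate went in without touching the sides hard.

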